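Clear the bone carver's bench

ROBOT

A 6-joint arm with a two-finger parallel gripper is mounted at the origin on the work surface. World frame = base frame: x ahead of the robot, y to its left, z up, the work surface at z = 0. Lengths are in m, angles in rad, forces in N, time in s.
With the tool pointing down it reaches from about 0.4 to 0.825 m from the base axis. Payload 7 kg.
Tool frame: the origin (TCP) lies at the very end of the fingers, on their centre line; the grasp point (between the pads) lies arm.hold_point_z behind it (arm.hold_point_z is the distance from the TCP to the grasp point, in m); z points along the fingers, y is the line along which they close (so a half turn about z gives the same grasp; the last joint's range is limited). The gripper opens to 88 mm and grips with 3 to 60 N. Pads are 19 mm wide; open, the fingers measure 130 mm over their backs; the gripper's body (78 mm by 193 mm) begins 47 mm behind the grasp point.
Start: joints at [-0.855, 0.359, 0.012, 0, -1.224, -0.288], TCP at [0.28, -0.614, 0.227] pointing down, gripper open.
Joint ranges: [-3.07, 3.07], [-1.43, 2.12], [-1.02, 1.25], [-3.03, 1.67], [-3.05, -0], [-3.03, 3.03]. Speed limits (rad/s): [2.39, 2.39, 3.01, 3.14, 3.14, 3.14].

INTERFACE

Orientations are given as [roll, pitch, yaw] about the fixed x, y, z axes, in that order (R = Rz(yaw) Ry(pitch) Rx(roll)).
In Python, from station import arm gives the robot as it stands.
- The arm moves only by the shell command python3 nudge.py [FORCE], which reads ROWS from standard input. ROWS is one flat JSON list of numbers that holds 1 to 20 rows one after another, with no inner brackets; each row has 5 numbers: the finger opening in m, then dx, dy, dz in m, then a turn about the tool's z in rad; each row is the pose to reach, as a shift and turn from the pose commanded when the command began, along the tool's axes at that moment; what a row does not reach only later rows make up. A row lasts 1/12 s, in which the tool goes at most 0.0417 m and 0.125 rad, less where a joint would pass 70% of its speed; a pose out of reach is approached as far as the arm can. The fingers move at their own pace and stop on an object; FORCE is the grip in N (left out, the last holds). Time passes only in rows, so rows that do not move let the fingers close. It prints the time, the measured TCP pose, the force, the opening and the grip force at its end. Input that does not fit is refused with a message, and nothing moves.
- arm.get_state(): the state, without advancing time (a new reading comes with each control period).
- arm.grab_frame(name): name is "side" or "top" or "wrist"; returns the picture (384x512x3 uint8, red, green, blue); there is no depth.
- arm.camera_params(name): a dict with "fx", "fy", "cx", "cy" (pixels), "T" (4x4, takes a point from camera to world coordinates); the wrist camera has in their place "hand_eye" (4x4, takes a point from camera to tool coordinates, whose origin is the TCP and whose axes are the flange's). Camera axes: x right, y down, z forward; pixel columns grow to the right and rows downward; lengths in m; the calibration is good to about 2 mm. A picture is of the moment at which its call begins: read the wrist's pose just before it. camera_params takes no time and is no camera call.
- arm.job_done(): hands the job in; it is judged then, once.
The state is a dict: "t": time; "q": joint angles; "qd": joint speeds; "joint_efforts": joint torques, N m; "eef_pos": TCP position; "ee_rot": TCP orientation; "force": force on the tool from outside, world axes, zero at the start; "moment": the same for the moment, N m; "width": finger opening in m; "gripper_force": force on a finger pad.
Only numpy, scipy, OpenCV 4.12 (cv2) and the standard library are available. Lean on these libraries where they do the work, as an engineer would, in place of code of your own. Each camera call takes 0.05 s, during which the arm holds its last target. There are 200 camera calls.

TASK

Tidy the carving bench: lay the long bone blank flat in the long tray and the short blank flat in the short tray, put the two bone rings over the post of the ring stand with the large ring at the bottom and the small one on top of it, and drop the sanding drum's spindle into the slots of its cradle until both ends sit on the slot floors.

Things in the scene. Friction and masses are not known exactly. Their poses are not given: they have to be found in the camera images.
- long_blank: Loose. The longer of two plain bone bars (carving blanks): 100 long x 24 wide x 22 high mm, lying flat, about 75 to 130 g. Origin at its centre (11 mm above the table at the start); x along its length, z up.
- short_blank: Loose. The shorter bone bar: 66 long x 24 wide x 22 high mm, lying flat, about 50 to 90 g. Origin at its centre; x along its length, z up.
- large_ring: Loose. The larger of two bone rings, lying flat: 60 mm outer diameter, 40 mm hole, 20 mm high, about 45 to 80 g. Origin at its centre (10 mm above the table); z along the ring's axis.
- small_ring: Loose. The smaller bone ring, lying flat: 48 mm outer diameter, 36 mm hole, 18 mm high, about 20 to 37 g. Origin at its centre (9 mm above the table); z along the ring's axis.
- drum: Loose. Sanding drum: eight-sided wooden drum, 60 mm long, 36 mm across flats, resting on one flat, on a 10 mm round steel spindle 110 mm long (25 mm sticks out at each end); 100 to 170 g. Origin at its centre on the spindle's axis (18 mm above the table); x along the spindle. The flats facing +y and -y are upright and suit a grasp.
- long_tray: Fixed. The longer of two low open wooden trays: inside 124 x 50 mm, floor 4 mm thick, walls 4 mm thick, rim 10 mm above the table. Origin on the table under its centre; x along its length. A blank in it stands well above the rim; held by its upper half, the fingers stay clear of the rim.
- short_tray: Fixed. The shorter tray: inside 84 x 50 mm, otherwise like the long one. Origin on the table under its centre; x along its length. The long blank does not fit flat in it.
- ring_post: Fixed. Wooden ring stand: round dark base 92 mm across and 8 mm thick, with an upright pale post 20 mm in diameter in the middle, blunt-tapered tip 56 mm above the table. Origin on the table under the post's axis. With the large ring on the base and the small one on it, their centres are 18 and 37 mm above the table.
- cradle: Fixed. Drum cradle: dark steel base 100 x 60 mm, 5 thick, and two aluminium cheeks 6 mm thick across its x axis, inner faces 76 mm apart. Mid-cheek is a slot open at the top, 14 mm wide with a flared mouth; slot floor 25 mm, cheek top 53 mm above the table. Origin on the table under its centre; x runs from slot to slot. A seated spindle lies along x, axis 30 mm above the table.

How it is judged:
By the outcome, as a careful person would: the job done as asked, in the order asked, and still so for the second after the job is handed in, with the robot touching nothing.
It also fails if it takes over 120 s, if anything falls off the work surface, if the arm or the gripper's body presses on something with over 40 N, if the wrist force passes 120 N, or if a joint passes its speed limit or range.

## Working session

There is one attempt and no reset: what is moved stays moved. The work goes in short steps, Python scripts to look and compute and a shell command to move; the robot and the scene stay as the last step left them, time stands still between calls to the robot, and variables do not carry over. Pictures are saved under pics/ and viewed, at most 14 in all, crops included, and the job is handed in when it is done.

```bash
ls; mkdir -p pics
python3 - <<'E'
from station import arm
import cv2
s=arm.get_state();print(s);print(arm.hold_point_z)
for n in("top","side","wrist"):
    cv2.imwrite(f"pics/{n}0.png",arm.grab_frame(n)[:,:,::-1]);print(n,arm.camera_params(n))
E
```

```text
nudge.py
pics
station.py
{'t': 0.0, 'q': array([-8.54861537e-01,  3.59394345e-01,  1.10633210e-02, -3.58994453e-04,
       -1.22411778e+00, -2.88101940e-01]), 'qd': array([ 6.33439576e-05,  1.09584683e-03, -9.30138097e-04, -7.25908082e-05,
        8.32481644e-04, -2.35983053e-03]), 'joint_efforts': array([ 1.07157219e-03, -5.82715917e+01,  2.93065041e+01,  6.99700803e+00,
        7.05625236e-03, -1.87296123e-04]), 'eef_pos': array([ 0.27982903, -0.61371882,  0.22561822]), 'ee_rot': array([ 3.13991238e+00, -1.46002369e-04, -2.71388194e+00]), 'force': array([ 0.16935676, -0.21788994,  0.18427801]), 'moment': array([ 0.04429628, -0.01721226, -0.04901674]), 'gripper_force': 0.0, 'width': 0.087843592166031}
0.0188
top {'fx': 401.6241280948104, 'fy': 401.6241280948104, 'cx': 253.36274451593434, 'cy': 186.5221200427281, 'T': array([[ 0.01134933, -0.99275999,  0.11957754,  0.36360567],
       [-0.99982212, -0.00946508,  0.01631376, -0.00585425],
       [-0.01506384, -0.11974142, -0.99269082,  1.34619093],
       [ 0.        ,  0.  
[... 151 characters left out ...]
ray([[-0.92033223, -0.29138676,  0.26092593,  0.25682332],
       [-0.39110809,  0.67738181, -0.62304763,  0.6231217 ],
       [ 0.00480135, -0.67546106, -0.73738003,  0.77274211],
       [ 0.        ,  0.        ,  0.        ,  1.        ]])}
wrist {'fx': 287.9417753226, 'fy': 287.9417753226, 'cx': 254.20146224651043, 'cy': 190.33067355990966, 'hand_eye': array([[-1.13488008e-03, -9.67539521e-01, -2.52717207e-01,
         6.60894496e-02],
       [ 9.99999334e-01, -1.04525807e-03, -4.88889697e-04,
        -8.04958791e-04],
       [ 2.08865404e-04, -2.52717594e-01,  9.67540063e-01,
        -1.57054957e-01],
       [ 0.00000000e+00,  0.00000000e+00,  0.00000000e+00,
         1.00000000e+00]])}
```
View pics/top0.png

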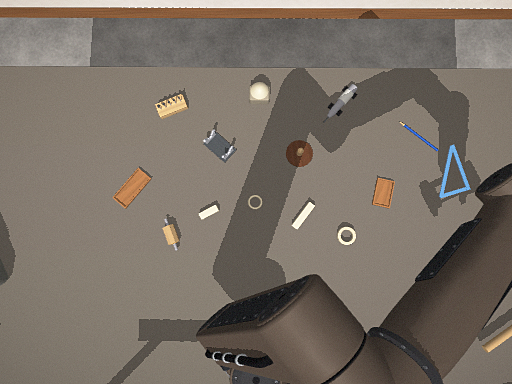

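View pics/side0.png

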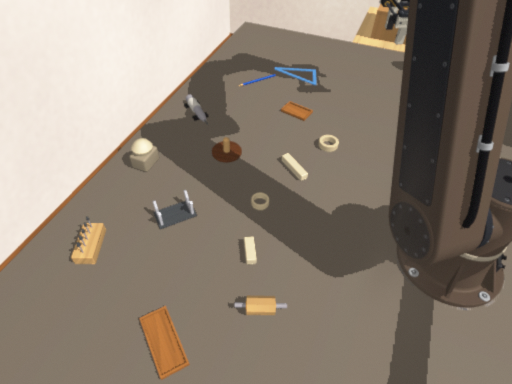

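The top view shows the long tray (132,187), drum (171,234), short blank (208,212), small ring (255,202), cradle (219,144), post (299,153), long blank (303,215), large ring (346,236) and short tray (383,192). The side view shows the same objects without occlusion. I'll get coarse positions first and refine them with the wrist camera.

Create h.py:
```python
from station import arm
import numpy as np, cv2
from scipy.spatial.transform import Rotation as Ro
def Tt():
    s=arm.get_state(); T=np.eye(4); T[:3,:3]=Ro.from_euler('xyz',s['ee_rot']).as_matrix(); T[:3,3]=s['eef_pos']; return T
def snap(n,name):
    p=arm.camera_params(n); T=Tt()@p['hand_eye'] if n=='wrist' else p['T']
    im=arm.grab_frame(n)[:,:,::-1].copy(); cv2.imwrite(f'pics/{name}.png',im)
    np.savez(f'pics/{name}.npz',T=T,k=[p['fx'],p['fy'],p['cx'],p['cy']]); return im,T,p
def load(name):
    d=np.load(f'pics/{name}.npz'); k=d['k']
    return cv2.imread(f'pics/{name}.png'),d['T'],dict(fx=k[0],fy=k[1],cx=k[2],cy=k[3])
def cast(uv,z,T,p):
    uv=np.atleast_2d(np.asarray(uv,float)); 
    d=np.c_[(uv[:,0]-p['cx'])/p['fx'],(uv[:,1]-p['cy'])/p['fy'],np.ones(len(uv))]@T[:3,:3].T
    return T[:3,3]+d*((z-T[2,3])/d[:,2])[:,None]
def proj(P,T,p):
    c=(np.atleast_2d(P)-T[:3,3])@T[:3,:3]; return np.c_[p['fx']*c[:,0]/c[:,2]+p['cx'],p['fy']*c[:,1]/c[:,2]+p['cy']]
def totool(P,yaw=None):
    """shift in tool axes (dx,dy,dz) to bring TCP to world P, and turn to a tool yaw (y-axis closing dir = yaw+90deg)"""
    s=arm.get_state();R=Ro.from_euler('xyz',s['ee_rot']).as_matrix()
    d=R.T@(np.asarray(P)-s['eef_pos']); out=[*np.round(d,4)]
    if yaw is not None: # tool z points down: turn about tool z reduces world yaw
        y=np.arctan2(R[1,1],R[0,1]); t=(y-yaw+np.pi/2)%np.pi-np.pi/2; out.append(round(t,3))
    return out
```

Run:
```python
from h import *
im,T,p=load.__globals__['snap']('top','top1')
for n,uv,z in [("ltray",(132,187),.01),("drum",(171,234),.036),("sblank",(208,212),.022),("sring",(255,202),.018),("cradle",(219,144),.005),("post",(299,153),.008),("lblank",(303,215),.022),("lring",(346,236),.02),("stray",(383,192),.01)]:
    P=cast(uv,z,T,p)[0]; print(n,P.round(3),np.hypot(*P[:2]).round(3))
```

```text
ltray [0.519 0.425 0.01 ] 0.671
drum [0.363 0.282 0.036] 0.46
sblank [0.437 0.165 0.022] 0.467
sring [0.472 0.01  0.018] 0.472
cradle [0.67  0.135 0.005] 0.684
post [ 0.641 -0.137  0.008] 0.655
lblank [ 0.43  -0.148  0.022] 0.455
lring [ 0.363 -0.289  0.02 ] 0.464
stray [ 0.51  -0.416  0.01 ] 0.658
```

```bash
python3 -c "
from h import *
print(totool([.5,-.27,.30]),totool([.5,.24,.30]))"
```

```text
[np.float64(-0.3429), np.float64(0.2217), np.float64(-0.0738)] [np.float64(-0.5545), np.float64(0.6858), np.float64(-0.0734)]
```

```bash
r='x'; echo '[0.088,-0.343,0.222,-0.074,0,0.088,-0.343,0.222,-0.074,0,0.088,-0.343,0.222,-0.074,0,0.088,-0.343,0.222,-0.074,0,0.088,-0.343,0.222,-0.074,0,0.088,-0.343,0.222,-0.074,0,0.088,-0.343,0.222,-0.074,0,0.088,-0.343,0.222,-0.074,0,0.088,-0.343,0.222,-0.074,0,0.088,-0.343,0.222,-0.074,0,0.088,-0.343,0.222,-0.074,0,0.088,-0.343,0.222,-0.074,0,0.088,-0.343,0.222,-0.074,0]' | python3 nudge.py 30
python3 -c "
from h import *
snap('wrist','w1')
print(totool([.5,.24,.30]))"
```

```text
t: 1.28
eef_pos: [0.4999, -0.2696, 0.3003]
ee_rot: [3.141, -0.0, -2.713]
force: [0.1, -0.5, -0.8]
width: 0.0875
gripper_force: 0.0
[np.float64(-0.212), np.float64(0.464), np.float64(0.0003)]
```

View pics/w1.png

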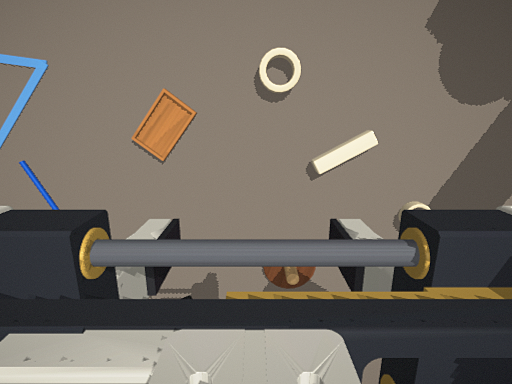

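The short tray is at (164,126), the large ring at (280,72) and the long blank at (345,155). The gripper hides the lower half of the picture. Next I'll view the left side from farther out.

```bash
python3 -c "
from h import *
print(totool([.68,.25,.33]))"
```

```text
[np.float64(-0.3799), np.float64(0.3985), np.float64(-0.0299)]
```

```bash
echo '[0.088,-0.38,0.398,-0.03,0,0.088,-0.38,0.398,-0.03,0,0.088,-0.38,0.398,-0.03,0,0.088,-0.38,0.398,-0.03,0,0.088,-0.38,0.398,-0.03,0,0.088,-0.38,0.398,-0.03,0,0.088,-0.38,0.398,-0.03,0,0.088,-0.38,0.398,-0.03,0,0.088,-0.38,0.398,-0.03,0,0.088,-0.38,0.398,-0.03,0,0.088,-0.38,0.398,-0.03,0,0.088,-0.38,0.398,-0.03,0,0.088,-0.38,0.398,-0.03,0,0.088,-0.38,0.398,-0.03,0,0.088,-0.38,0.398,-0.03,0,0.088,-0.38,0.398,-0.03,0]' | python3 nudge.py 30
python3 -c "
from h import *
snap('wrist','w2')"
```

```text
t: 2.67
eef_pos: [0.681, 0.249, 0.3291]
ee_rot: [-3.141, -0.002, -2.715]
force: [0.6, -1.1, -0.8]
width: 0.088
gripper_force: 0.0
```

View pics/w2.png

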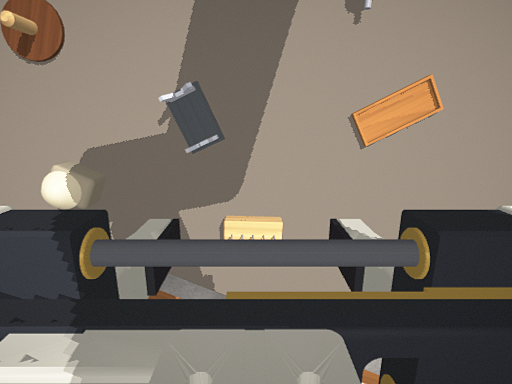

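Cradle at (192,117), long tray at (397,111), post base at (32,30). Now I'll segment and measure, casting each silhouette at half height so the centre stays unbiased.

```bash
cat >> h.py <<'E'
R={'bone':((18,15,120),(40,130,255)),'tray':((4,130,80),(20,255,255)),'base':((0,100,30),(14,255,160)),'steel':((85,20,20),(130,140,130)),'drumw':((10,80,90),(25,255,255))}
def seg(name,kind,seed,z,dil=0):
    im,T,p=load(name); m=cv2.inRange(cv2.cvtColor(im,cv2.COLOR_BGR2HSV),*map(np.array,R[kind]))
    m=cv2.morphologyEx(m,cv2.MORPH_CLOSE,np.ones((3,3)))
    c,_=cv2.findContours(m,cv2.RETR_EXTERNAL,cv2.CHAIN_APPROX_NONE)
    c=[k for k in c if cv2.contourArea(k)>25]
    c=min(c,key=lambda k:abs(cv2.pointPolygonTest(k,seed,True)) if cv2.pointPolygonTest(k,seed,False)<0 else -1)
    P=cast(cv2.convexHull(c)[:,0],z,T,p)[:,:2]
    (cx,cy),(w,h),a=cv2.minAreaRect((P*1000).astype(np.float32))
    if w<h: a+=90
    a=(a+90)%180-90
    (ex,ey),r=cv2.minEnclosingCircle((P*1000).astype(np.float32))
    print(name,kind,'rect',round(cx,1),round(cy,1),'LxW',round(max(w,h),1),round(min(w,h),1),'deg',round(a,1),'circ',round(ex,1),round(ey,1),'d',round(2*r,1),'hullArea',round(cv2.contourArea((P*1000).astype(np.float32))))
E
python3 - <<'E'
from h import *
for n,pts in (('w1',[(164,126),(290,60),(345,150),(345,165)]),('w2',[(192,110),(397,111),(40,40),(210,140),(100,250)]),('top0',[(208,212),(171,234),(303,215),(260,240)])):
    im=cv2.cvtColor(cv2.imread(f'pics/{n}.png'),cv2.COLOR_BGR2HSV); print(n,[(q,im[q[1],q[0]].tolist()) for q in pts])
seg('w1','tray',(164,126),.005); seg('w1','bone',(265,74),.010); seg('w1','bone',(345,155),.011)
seg('w2','tray',(397,111),.005); seg('w2','base',(45,45),.004); seg('w2','steel',(192,115),.0025)
seg('top0','bone',(208,212),.011);seg('top0','bone',(303,215),.011);seg('top0','bone',(250,202),.009);seg('top0','bone',(340,236),.01);seg('top0','drumw',(171,234),.018)
seg('top0','base',(292,158),.004);seg('top0','tray',(132,187),.005);seg('top0','tray',(383,192),.005);seg('top0','steel',(219,146),.0025)
seg('side0','drumw',(261,306),.018);seg('side0','bone',(250,250),.011);seg('side0','bone',(295,167),.011)
E
```

```text
w1 [((164, 126), [14, 163, 203]), ((290, 60), [19, 63, 125]), ((345, 150), [24, 30, 247]), ((345, 165), [16, 44, 138])]
w2 [((192, 110), [103, 29, 79]), ((397, 111), [15, 159, 229]), ((40, 40), [11, 156, 116]), ((210, 140), [115, 10, 161]), ((100, 250), [108, 15, 85])]
top0 [((208, 212), [24, 26, 250]), ((171, 234), [18, 102, 236]), ((303, 215), [24, 26, 249]), ((260, 240), [17, 38, 93])]
w1 tray rect 511.9 -418.5 LxW 93.7 59.4 deg -12.7 circ 512.2 -418.4 d 107.7 hullArea 5505
w1 bone rect 360.3 -289.9 LxW 73.7 64.2 deg 1.9 circ 357.2 -284.1 d 85.3 hullArea 3584
w1 bone rect 424.1 -136.9 LxW 129.4 59.3 deg -35.6 circ 420.8 -141.1 d 130.3 hullArea 5691
w2 tray rect 519.8 427.3 LxW 135.1 59.5 deg -39.0 circ 519.8 427.3 d 145.0 hullArea 7972
w2 base rect 647.0 -136.9 LxW 95.4 82.0 deg -65.6 circ 644.2 -138.2 d 95.5 hullArea 6428
w2 steel rect 665.0 133.4 LxW 98.4 58.7 deg 49.0 circ 664.6 133.1 d 112.7 hullArea 5568Traceback (most recent call last):
  File "<stdin>", line 6, in <module>
  File "h.py", line 28, in seg
    im,T,p=load(name); m=cv2.inRange(cv2.cvtColor(im,cv2.COLOR_BGR2HSV),*map(np.array,R[kind]))
           ~~~~^^^^^^
  File "h.py", line 11, in load
    d=np.load(f'pics/{name}.npz'); k=d['k']
    fid = stack.enter_context(open(os.fspath(file), "rb"))
                              ~~~~^^^^^^^^^^^^^^^^^^^^^^^
FileNotFoundError: [Errno 2] No such file or directory: 'pics/top0.npz'
```

```bash
sed -i "s/'bone':((18,15,120)/'bone':((18,12,190)/" h.py
python3 - <<'E'
from h import *
im,T,p=snap('top','top2'); snap('side','side2')
seg('w1','bone',(263,74),.020); seg('w1','bone',(345,153),.022)
seg('top1','bone',(208,212),.022);seg('top1','bone',(303,215),.022);seg('top1','bone',(249,202),.018);seg('top1','bone',(339,236),.02);seg('top1','drumw',(171,234),.018)
seg('top1','base',(292,158),.004);seg('top1','tray',(132,187),.005);seg('top1','tray',(383,192),.005);seg('top1','steel',(219,146),.0025)
seg('side2','drumw',(261,306),.018);seg('side2','bone',(250,250),.022);seg('side2','bone',(295,167),.022)
im,T,p=load('w2')
cv2.imwrite('pics/c2.png',cv2.resize(im[60:180,130:250],None,fx=5,fy=5,interpolation=cv2.INTER_CUBIC))
E
```

```text
w1 bone rect 368.7 -290.8 LxW 58.2 56.7 deg -65.5 circ 368.2 -290.8 d 59.0 hullArea 2649
w1 bone rect 432.1 -150.2 LxW 97.5 23.9 deg -36.7 circ 433.0 -149.5 d 98.3 hullArea 2287
top1 bone rect 438.0 164.3 LxW 63.2 22.3 deg -62.7 circ 435.4 163.0 d 65.1 hullArea 1359
top1 bone rect 429.5 -148.1 LxW 98.4 22.9 deg -36.7 circ 429.4 -148.8 d 99.2 hullArea 2170
top1 bone rect 438.2 164.9 LxW 63.4 22.4 deg -62.7 circ 435.6 163.5 d 65.3 hullArea 1368
top1 bone rect 365.2 -290.1 LxW 55.7 55.1 deg -89.4 circ 365.6 -289.7 d 58.4 hullArea 2503
top1 drumw rect 363.5 287.4 LxW 65.1 38.6 deg 22.2 circ 362.9 288.0 d 68.7 hullArea 2352
top1 base rect 641.6 -137.4 LxW 87.9 86.7 deg -44.4 circ 641.3 -137.0 d 91.6 hullArea 6217
top1 tray rect 517.2 428.0 LxW 131.1 59.9 deg -38.6 circ 516.6 427.7 d 141.5 hullArea 7725
top1 tray rect 509.4 -417.1 LxW 93.1 58.5 deg -12.5 circ 509.3 -417.4 d 108.4 hullArea 5358
top1 steel rect 662.3 133.5 LxW 95.8 57.5 deg 49.2 circ 661.3 134.7 d 107.2 hullArea 4726
side2 drumw rect 364.9 285.6 LxW 64.1 43.7 deg 20.8 circ 364.1 285.9 d 72.5 hullArea 2692
side2 bone rect 468.4 15.5 LxW 54.0 44.8 deg -29.9 circ 469.4 18.6 d 58.9 hullArea 1864
side2 bone rect 426.5 -143.6 LxW 112.7 28.2 deg -40.6 circ 428.6 -141.2 d 113.3 hullArea 2757
```

View pics/c2.png

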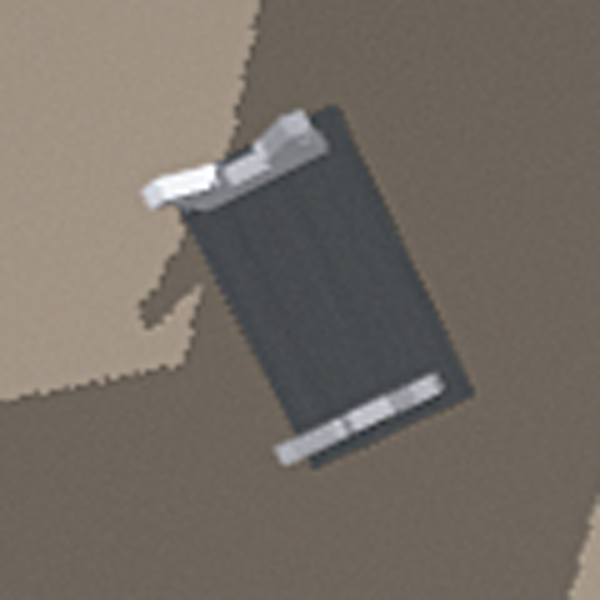

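The crop shows the cradle clearly. Its base runs from the upper-left cheek to the lower-right cheek and the slots are mid-cheek. The axis at 49° agrees in both views. Now the long blank.

```bash
python3 -c "
from h import *
print(totool([.4315,-.1495,.11],np.radians(53.3)))"
```

```text
[np.float64(0.3912), np.float64(-0.259), np.float64(0.2208), np.float64(1.066)]
```

```bash
echo '[0.07,0.391,-0.259,0.22,1.066,0.07,0.391,-0.259,0.22,1.066,0.07,0.391,-0.259,0.22,1.066,0.07,0.391,-0.259,0.22,1.066,0.07,0.391,-0.259,0.22,1.066,0.07,0.391,-0.259,0.22,1.066,0.07,0.391,-0.259,0.22,1.066,0.07,0.391,-0.259,0.22,1.066,0.07,0.391,-0.259,0.22,1.066,0.07,0.391,-0.259,0.22,1.066,0.07,0.391,-0.259,0.22,1.066,0.07,0.391,-0.259,0.22,1.066,0.07,0.391,-0.259,0.22,1.066,0.07,0.391,-0.259,0.22,1.066,0.07,0.391,-0.259,0.22,1.066,0.07,0.391,-0.259,0.22,1.066,0.07,0.391,-0.259,0.22,1.066]' | python3 nudge.py 30
python3 -c "
from h import *
snap('wrist','w3');print(totool([.4315,-.1495,.011],np.radians(53.3)))"
```

```text
t: 4.23
eef_pos: [0.4332, -0.1478, 0.1114]
ee_rot: [3.14, 0.002, 2.503]
force: [-0.3, -0.4, -1.1]
width: 0.0698
gripper_force: 0.0
[np.float64(0.0004), np.float64(-0.0026), np.float64(0.1003), np.float64(0.003)]
```

View pics/w3.png

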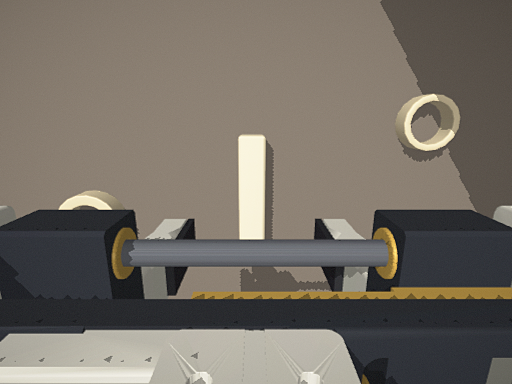

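The blank is aligned and centred between the fingers (column 252), and the small ring shows at (428,123). Descend, grip and lift.

```bash
echo '[0.07,0,-0.001,0.04,0,0.07,0,-0.001,0.075,0,0.07,0,-0.001,0.1,0,0.07,0,-0.001,0.1,0,0.01,0,-0.001,0.1,0,0.01,0,-0.001,0.1,0,0.01,0,-0.001,0.1,0,0.01,0,-0.001,0.1,0,0.01,0,-0.001,0.1,0,0.01,0,-0.001,0.1,0,0.01,0,-0.001,0.1,0,0.01,0,-0.001,0.1,0]' | python3 nudge.py 30
echo '[0.01,0,0,-0.03,0,0.01,0,0,-0.07,0,0.01,0,0,-0.1,0]' | python3 nudge.py
python3 -c "
from h import *
seg('w3','bone',(405,123),.018)
print(totool([.5195,.4275,.09],np.radians(-39+90)))"
```

```text
t: 5.28
eef_pos: [0.4319, -0.1488, 0.0109]
ee_rot: [3.141, 0.0, 2.503]
force: [-1.0, 1.9, 5.0]
width: 0.0234
gripper_force: 30.0
t: 5.53
eef_pos: [0.4314, -0.1489, 0.1124]
ee_rot: [-3.141, -0.0, 2.504]
force: [1.9, -0.9, -1.3]
width: 0.0229
gripper_force: 30.0
w3 bone rect 473.3 4.1 LxW 50.1 35.1 deg -3.4 circ 472.7 7.7 d 52.4 hullArea 1475
[np.float64(0.2726), np.float64(0.5155), np.float64(0.0221), np.float64(0.043)]
```

```bash
echo '[0.01,0.273,0.515,0.01,0.043,0.01,0.273,0.515,0.01,0.043,0.01,0.273,0.515,0.01,0.043,0.01,0.273,0.515,0.01,0.043,0.01,0.273,0.515,0.01,0.043,0.01,0.273,0.515,0.01,0.043,0.01,0.273,0.515,0.01,0.043,0.01,0.273,0.515,0.01,0.043,0.01,0.273,0.515,0.01,0.043,0.01,0.273,0.515,0.01,0.043,0.01,0.273,0.515,0.01,0.043,0.01,0.273,0.515,0.01,0.043,0.01,0.273,0.515,0.01,0.043,0.01,0.273,0.515,0.01,0.043,0.01,0.273,0.515,0.01,0.043,0.01,0.273,0.515,0.01,0.043,0.01,0.273,0.515,0.01,0.043]' | python3 nudge.py
python3 -c "
from h import *
snap('wrist','w4');print(totool([.5195,.4275,.017],np.radians(-39+90)))"
```

```text
t: 6.95
eef_pos: [0.5423, 0.4067, 0.0951]
ee_rot: [3.132, -0.072, 2.524]
force: [0.3, 0.3, -1.5]
width: 0.0236
gripper_force: 30.0
[np.float64(0.0246), np.float64(0.0036), np.float64(0.0805), np.float64(0.062)]
```

View pics/w4.png

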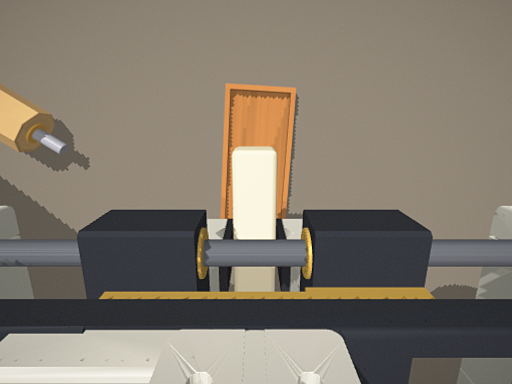

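The tray lies straight beneath the blank, about 25 mm further along tool +x. The arm was still settling (pitch −0.07), so let it settle and re-read.

```bash
echo '[0.01,0,0,0,0,0.01,0,0,0,0,0.01,0,0,0,0]' | python3 nudge.py
python3 -c "
from h import *
print(arm.get_state()['q'],totool([.5195,.4275,.017],np.radians(-39+90)))"
```

```text
t: 7.25
eef_pos: [0.5427, 0.4046, 0.0967]
ee_rot: [3.13, -0.071, 2.522]
force: [0.6, -0.3, -1.4]
width: 0.0236
gripper_force: 30.0
[ 0.88531153  0.46818428 -0.09644833 -0.08534739 -1.00142575 -3.02989409] [np.float64(0.0264), np.float64(0.0042), np.float64(0.0819), np.float64(0.061)]
```

Joint 6 has hit its −3.03 limit. Flip the grasp by a half turn the other way, keeping clear above the tray.

```bash
echo '[0.01,0.026,0.004,-0.02,-0.125,0.01,0.026,0.004,-0.02,-0.25,0.01,0.026,0.004,-0.02,-1.5,0.01,0.026,0.004,-0.02,-1.5,0.01,0.026,0.004,-0.02,-1.5,0.01,0.026,0.004,-0.02,-1.5,0.01,0.026,0.004,-0.02,-1.5,0.01,0.026,0.004,-0.02,-1.5,0.01,0.026,0.004,-0.02,-1.5,0.01,0.026,0.004,-0.02,-1.5,0.01,0.026,0.004,-0.02,-1.5,0.01,0.026,0.004,-0.02,-1.5,0.01,0.026,0.004,-0.02,-1.5,0.01,0.026,0.004,-0.02,-1.5]' | python3 nudge.py
python3 -c "
from h import *
print(arm.get_state()['q'],totool([.5195,.4275,.1],np.radians(-39+90)))"
```

```text
t: 8.42
eef_pos: [0.5251, 0.4223, 0.1185]
ee_rot: [3.07, 0.006, -2.265]
force: [0.4, -0.0, -1.4]
width: 0.0233
gripper_force: 30.0
[ 0.923234    0.44216732 -0.08498967 -0.08326285 -1.03591164 -1.57542065] [np.float64(-0.0003), np.float64(0.0063), np.float64(0.019), np.float64(1.557)]
```

```bash
echo '[0.01,0,0.006,0.02,-1.585,0.01,0,0.006,0.02,-1.585,0.01,0,0.006,0.02,-1.585,0.01,0,0.006,0.02,-1.585,0.01,0,0.006,0.02,-1.585,0.01,0,0.006,0.02,-1.585,0.01,0,0.006,0.02,-1.585,0.01,0,0.006,0.02,-1.585,0.01,0,0.006,0.02,-1.585,0.01,0,0.006,0.02,-1.585,0.01,0,0.006,0.02,-1.585,0.01,0,0.006,0.02,-1.585,0.01,0,0.006,0.02,-1.585,0.01,0,0.006,0.02,-1.585,0.01,0,0.006,0.02,-1.585]' | python3 nudge.py
python3 -c "
from h import *
print(arm.get_state()['q'],totool([.5195,.4275,.018],np.radians(-39+90)),Tt()[:3,2])"
```

```text
t: 9.67
eef_pos: [0.5194, 0.4274, 0.0987]
ee_rot: [-3.135, 0.072, -0.681]
force: [-0.1, 0.1, -1.4]
width: 0.0238
gripper_force: 30.0
[ 9.34960835e-01  4.58407694e-01 -1.07983408e-01 -8.52687650e-02
 -9.96252223e-01  2.42840073e-04] [np.float64(0.0058), np.float64(0.0004), np.float64(0.0805), np.float64(-0.001)] [-0.05170674  0.05033145 -0.99739318]
```

Ready above the tray. The limit contact left a 4° tilt, which is tolerable: the blank will level on release. Lower and release.

```bash
echo '[0.01,0.003,0,0.04,0,0.01,0.006,0,0.07,0,0.01,0.006,0,0.08,0,0.01,0.006,0,0.08,0]' | python3 nudge.py
echo '[0.04,0,0,0,0,0.04,0,0,0,0,0.04,0,0,0,0,0.04,0,0,0,0,0.04,0,0,-0.03,0,0.06,0,0,-0.08,0,0.06,0,0,-0.12,0,0.06,0,0,-0.12,0]' | python3 nudge.py
python3 -c "
from h import *
snap('wrist','w5'); snap('top','top5')
seg('top5','tray',(132,187),.005);seg('top5','bone',(132,187),.026)
im,T,p=load('top5'); a=cv2.resize(im[150:270,90:240],None,fx=4,fy=4,interpolation=cv2.INTER_CUBIC); cv2.imwrite('pics/c5.png',a)
print(totool([.438,.1645,.16],np.radians(-62.7+90)))"
```

```text
t: 10.0
eef_pos: [0.519, 0.4267, 0.0163]
ee_rot: [-3.139, 0.072, -0.679]
force: [0.1, -0.3, -1.6]
width: 0.0238
gripper_force: 30.0
t: 10.67
eef_pos: [0.5297, 0.4243, 0.1474]
ee_rot: [-3.123, 0.07, -0.674]
force: [1.4, 1.4, 1.8]
width: 0.0546
gripper_force: 0.0
top5 tray rect 517.4 428.1 LxW 131.1 59.8 deg -38.4 circ 517.7 427.8 d 139.3 hullArea 7708
top5 bone rect 359.4 291.4 LxW 60.4 21.0 deg 22.6 circ 361.0 287.4 d 60.6 hullArea 1063
[np.float64(0.0903), np.float64(0.2578), np.float64(-0.0275), np.float64(0.418)]
```

View pics/w5.png

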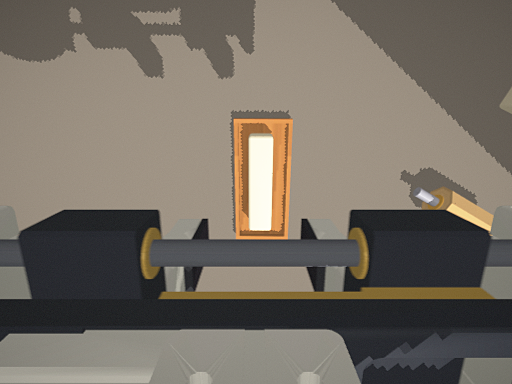

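The long blank lies flat inside the long tray at (262,183). Next, the short blank. The top camera reads about 2.6 mm low in x against the wrist camera, so I'm correcting for that.

```bash
python3 -c "
from h import *
print(totool([.4407,.1634,.12],np.radians(-62.7+90)))"; echo '[0.06,0.087,0.258,0,0.418,0.06,0.087,0.258,0,0.418,0.06,0.087,0.258,0,0.418,0.06,0.087,0.258,0,0.418,0.06,0.087,0.258,0,0.418,0.06,0.087,0.258,0,0.418,0.06,0.087,0.258,0.0,0.418,0.06,0.087,0.258,0.0,0.418,0.06,0.087,0.258,0.0,0.418,0.06,0.087,0.258,0.0,0.418]' | python3 nudge.py
python3 -c "
from h import *
snap('wrist','w6');print(totool([.4407,.1634,.012],np.radians(-62.7+90)))
im,T,p=load('w6');print(proj([[.4407,.1634,.022]],T,p))
print(arm.get_state()['q'][5])"
```

```text
[np.float64(0.0959), np.float64(0.2575), np.float64(0.0122), np.float64(0.418)]
t: 11.6
eef_pos: [0.4328, 0.1667, 0.1301]
ee_rot: [3.119, 0.069, -1.095]
force: [-0.5, 1.0, 0.4]
width: 0.0603
gripper_force: 0.0
[np.float64(0.0149), np.float64(-0.0079), np.float64(0.1171), np.float64(0.002)]
[[247.62250176 175.61246882]]
-0.19920653382543607
```

View pics/w6.png

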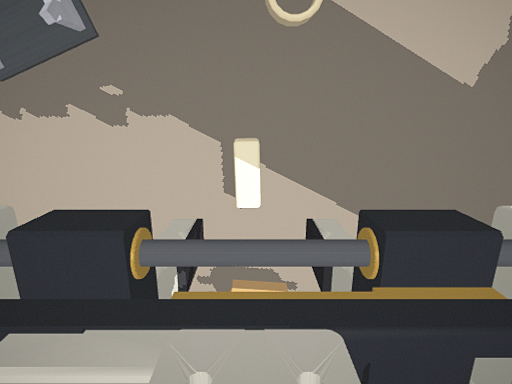

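The short blank's centre is at (247,176), as predicted (247.6,175.6). Descend and grip.

```bash
echo '[0.06,0.012,-0.006,0.04,0,0.06,0.014,-0.007,0.08,0,0.06,0.015,-0.008,0.1,0,0.06,0.015,-0.008,0.117,0,0.06,0.015,-0.008,0.117,0,0.01,0.015,-0.008,0.117,0,0.01,0.015,-0.008,0.117,0,0.01,0.015,-0.008,0.117,0,0.01,0.015,-0.008,0.117,0,0.01,0.015,-0.008,0.117,0,0.01,0.015,-0.008,0.117,0,0.01,0.015,-0.008,0.117,0]' | python3 nudge.py
echo '[0.01,0,0,-0.03,0,0.01,0,0,-0.07,0,0.01,0,0,-0.1,0,0.01,0,0,-0.1,0]' | python3 nudge.py
python3 -c "
from h import *
print(totool([.5115,-.4183,.12],np.radians(77.3)))"
```

```text
t: 12.65
eef_pos: [0.4407, 0.1629, 0.0128]
ee_rot: [3.12, 0.069, -1.094]
force: [-1.5, -0.1, 6.7]
width: 0.0235
gripper_force: 30.0
t: 12.98
eef_pos: [0.449, 0.1592, 0.1179]
ee_rot: [3.129, 0.069, -1.093]
force: [1.5, 0.5, -1.7]
width: 0.0238
gripper_force: 29.9
[np.float64(0.5401), np.float64(0.2107), np.float64(-0.0366), np.float64(-0.87)]
```

```bash
echo '[0.01,0.54,0.211,-0.037,-0.87,0.01,0.54,0.211,-0.037,-0.87,0.01,0.54,0.211,-0.037,-0.87,0.01,0.54,0.211,-0.037,-0.87,0.01,0.54,0.211,-0.037,-0.87,0.01,0.54,0.211,-0.037,-0.87,0.01,0.54,0.211,-0.037,-0.87,0.01,0.54,0.211,-0.037,-0.87,0.01,0.54,0.211,-0.037,-0.87,0.01,0.54,0.211,-0.037,-0.87,0.01,0.54,0.211,-0.037,-0.87,0.01,0.54,0.211,-0.037,-0.87,0.01,0.54,0.211,-0.037,-0.87,0.01,0.54,0.211,-0.037,-0.87,0.01,0.54,0.211,-0.037,-0.87,0.01,0.54,0.211,-0.037,-0.87,0.01,0.54,0.211,-0.037,-0.87]' | python3 nudge.py
python3 -c "
from h import *
s=arm.get_state();print(s['q'],Tt()[:3,2])
print(totool([.5115,-.4183,.018],np.radians(77.3)))"
```

```text
t: 14.4
eef_pos: [0.5063, -0.4219, 0.1153]
ee_rot: [-3.104, 0.063, -0.226]
force: [-0.7, 0.5, -1.0]
width: 0.0233
gripper_force: 29.9
[-0.41489301  0.45879542 -0.08826602 -0.02878316 -1.09305352  1.77264094] [-0.05290991  0.05123095 -0.99728428]
[np.float64(0.0104), np.float64(-0.001), np.float64(0.0969), np.float64(-0.007)]
```

```bash
echo '[0.01,0.005,-0.001,0.04,0,0.01,0.01,-0.001,0.075,0,0.01,0.01,-0.001,0.098,0,0.01,0.01,-0.001,0.098,0,0.01,0.01,-0.001,0.098,0]' | python3 nudge.py
echo '[0.04,0,0,0,0,0.04,0,0,0,0,0.04,0,0,0,0,0.04,0,0,0,0,0.04,0,0,-0.03,0,0.08,0,0,-0.08,0,0.08,0,0,-0.12,0,0.08,0,0,-0.12,0]' | python3 nudge.py
python3 -c "
from h import *
snap('wrist','w7');snap('side','side7')
print(totool([.368,-.2908,.12]))"
```

```text
t: 14.82
eef_pos: [0.5116, -0.415, 0.0175]
ee_rot: [-3.103, 0.064, -0.221]
force: [0.2, -1.4, -0.2]
width: 0.0241
gripper_force: 29.9
t: 15.48
eef_pos: [0.5217, -0.4251, 0.1469]
ee_rot: [-3.109, 0.05, -0.222]
force: [0.9, -0.5, 2.2]
width: 0.0545
gripper_force: 0.0
[np.float64(-0.1762), np.float64(-0.0946), np.float64(0.0354)]
```

View pics/w7.png

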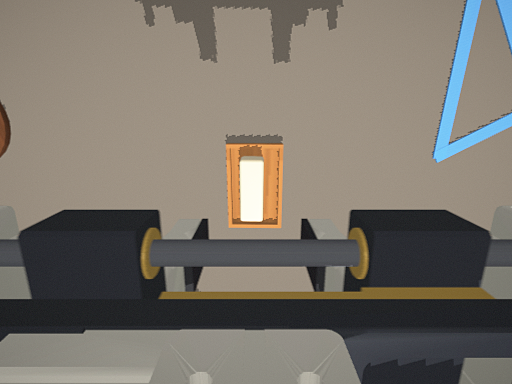

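The short blank sits flat in the short tray at (254,187). Now the large ring.

```bash
echo '[0.088,-0.176,-0.095,0.03,0,0.088,-0.176,-0.095,0.03,0,0.088,-0.176,-0.095,0.03,0,0.088,-0.176,-0.095,0.03,0,0.088,-0.176,-0.095,0.03,0,0.088,-0.176,-0.095,0.03,0,0.088,-0.176,-0.095,0.03,0,0.088,-0.176,-0.095,0.03,0]' | python3 nudge.py
python3 -c "
from h import *
print(arm.get_state()['width'],totool([.368,-.2908,.011]))
snap('wrist','w8');im,T,p=load('w8');print(proj([[.368,-.2908,.02]],T,p));seg('w8','bone',(int(proj([[.368,-.2908,.02]],T,p)[0,0])-25,175),.02)"
```

```text
t: 16.25
eef_pos: [0.3669, -0.2896, 0.1227]
ee_rot: [-3.104, 0.061, -0.222]
force: [0.7, -0.3, 0.2]
width: 0.0874
gripper_force: 0.0
0.08744332720514719 [np.float64(0.0081), np.float64(0.0051), np.float64(0.1113)]
[[259.75813216 184.3737353 ]]
w8 bone rect 369.3 -291.2 LxW 57.8 57.7 deg -12.0 circ 369.0 -291.0 d 59.0 hullArea 2660
```

Close-up reads (369,−291); consistent. Descend and grip.

```bash
echo '[0.088,0.007,0.005,0.04,0,0.088,0.008,0.005,0.08,0,0.088,0.008,0.005,0.1,0,0.088,0.009,0.005,0.111,0,0.088,0.009,0.005,0.111,0,0.02,0.009,0.005,0.111,0,0.02,0.009,0.005,0.111,0,0.02,0.009,0.005,0.111,0,0.02,0.009,0.005,0.111,0,0.02,0.009,0.005,0.111,0,0.02,0.009,0.005,0.111,0]' | python3 nudge.py 25
echo '[0.02,0,0,-0.03,0,0.02,0,0,-0.07,0,0.02,0,0,-0.11,0,0.02,0,0,-0.13,0,0.02,0,0,-0.13,0]' | python3 nudge.py
python3 -c "
from h import *
print(totool([.6445,-.1378,.14]))"
```

```text
t: 17.22
eef_pos: [0.3691, -0.2911, 0.0118]
ee_rot: [-3.104, 0.06, -0.222]
force: [0.7, 0.9, 3.1]
width: 0.0591
gripper_force: 25.0
t: 17.63
eef_pos: [0.3782, -0.2988, 0.1461]
ee_rot: [-3.106, 0.052, -0.222]
force: [0.6, -0.2, -0.7]
width: 0.0588
gripper_force: 25.0
[np.float64(0.2244), np.float64(-0.2157), np.float64(0.0021)]
```

```bash
echo '[0.02,0.12,-0.216,0,0,0.02,0.12,-0.216,0,0,0.02,0.12,-0.216,0,0,0.02,0.12,-0.216,0,0,0.02,0.12,-0.216,0,0,0.02,0.12,-0.216,0,0,0.02,0.12,-0.216,0,0,0.02,0.12,-0.216,0,0,0.02,0.12,-0.216,0,0]' | python3 nudge.py
python3 -c "
from h import *
snap('wrist','w9');im,T,p=load('w9');q=proj([[.6445,-.1378,.008],[.6445,-.1378,.056]],T,p);print(q)
seg('w9','base',(int(q[0,0])+25,int(q[0,1])),.004)"
```

```text
t: 18.38
eef_pos: [0.5396, -0.113, 0.1409]
ee_rot: [-3.104, 0.063, -0.222]
force: [0.4, -0.6, -0.7]
width: 0.0593
gripper_force: 25.0
[[260.83761426  62.58953388]
 [259.83328805  55.59136028]]
w9 base rect 644.1 -138.1 LxW 91.4 90.6 deg 32.8 circ 643.8 -137.7 d 92.0 hullArea 6531
```

View pics/w9.png

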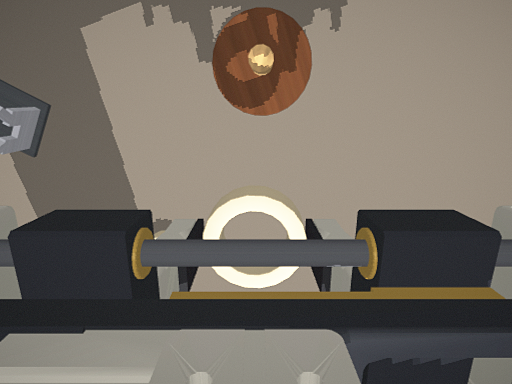

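The post is centred at (262,61), measured at (0.644,−0.138), and the ring is held squarely. Move over it and lower.

```bash
python3 -c "
from h import *
print(totool([.644,-.138,.13]),totool([.644,-.138,.022]))"; echo '[0.02,0.107,-0.002,0,0,0.02,0.107,-0.002,0,0,0.02,0.107,-0.002,0,0,0.02,0.107,-0.002,0,0,0.02,0.107,-0.002,0,0]' | python3 nudge.py; python3 -c "
from h import *
print(totool([.644,-.138,.022]))"
```

```text
[np.float64(0.108), np.float64(0.0009), np.float64(0.0043)] [np.float64(0.1147), np.float64(0.0049), np.float64(0.112)]
t: 18.85
eef_pos: [0.6444, -0.1364, 0.1337]
ee_rot: [-3.104, 0.063, -0.225]
force: [-1.0, 0.7, -0.4]
width: 0.0587
gripper_force: 25.0
[np.float64(0.0071), np.float64(0.0058), np.float64(0.1114)]
```

```bash
echo '[0.02,0.003,0.003,0.03,0,0.02,0.004,0.004,0.06,0,0.02,0.006,0.005,0.085,0,0.02,0.007,0.006,0.105,0,0.02,0.007,0.006,0.112,0,0.02,0.007,0.006,0.112,0]' | python3 nudge.py
echo '[0.075,0,0,0,0,0.075,0,0,0,0,0.075,0,0,0,0,0.075,0,0,0,0,0.075,0,0,-0.03,0,0.088,0,0,-0.07,0,0.088,0,0,-0.11,0,0.088,0,0,-0.12,0]' | python3 nudge.py
python3 -c "
from h import *
snap('side','s10');im,T,p=load('s10');q=proj([[.644,-.138,.03]],T,p)[0].astype(int);print(q)
cv2.imwrite('pics/c10.png',cv2.resize(im[q[1]-50:q[1]+50,q[0]-60:q[0]+60],None,fx=5,fy=5,interpolation=cv2.INTER_CUBIC))
print(totool([.475,.006,.12]),arm.get_state()['q'])"
```

```text
t: 19.35
eef_pos: [0.6423, -0.1373, 0.0216]
ee_rot: [-3.105, 0.065, -0.223]
force: [-0.4, 0.4, -0.5]
width: 0.0589
gripper_force: 25.0
t: 20.02
eef_pos: [0.6544, -0.1437, 0.1503]
ee_rot: [-3.103, 0.051, -0.221]
force: [1.2, 0.4, 1.0]
width: 0.0862
gripper_force: 0.0
[225 144]
[np.float64(-0.206), np.float64(-0.1048), np.float64(0.0446)] [ 0.04431648  0.43298426 -0.03243443 -0.05569787 -1.14458961  1.32792708]
```

View pics/c10.png

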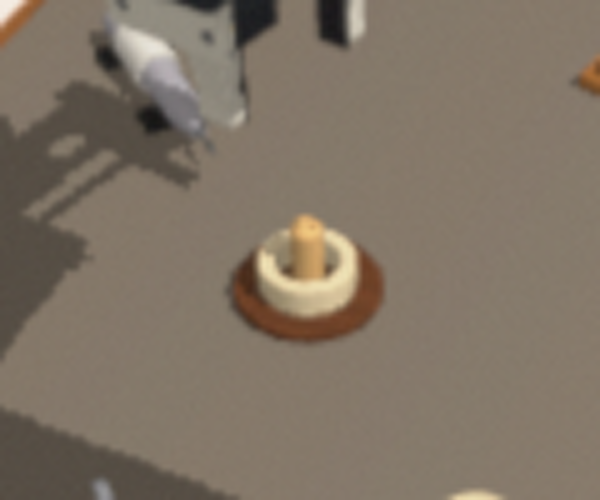

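The large ring lies flat on the base around the post at (307,270 in the crop). Now the small ring.

```bash
echo '[0.088,-0.206,-0.105,0.03,0,0.088,-0.206,-0.105,0.03,0,0.088,-0.206,-0.105,0.03,0,0.088,-0.206,-0.105,0.03,0,0.088,-0.206,-0.105,0.03,0,0.088,-0.206,-0.105,0.03,0,0.088,-0.206,-0.105,0.03,0,0.088,-0.206,-0.105,0.03,0]' | python3 nudge.py
python3 -c "
from h import *
im,T,p=snap('wrist','w11');q=proj([[.475,.006,.018]],T,p)[0];print(q)
R['bone']=((18,12,150),(40,150,255))
seg('w11','bone',(int(q[0])-23,int(q[1])),.018); x,y=q.astype(int)
cv2.imwrite('pics/c11.png',cv2.resize(im[y-50:y+50,x-60:x+60],None,fx=5,fy=5))
print(totool([.475,.006,.012]))"
```

```text
t: 20.73
eef_pos: [0.4717, 0.0073, 0.1301]
ee_rot: [-3.103, 0.059, -0.22]
force: [0.8, -0.1, -0.5]
width: 0.0875
gripper_force: 0.0
[259.76227114 179.52428609]
w11 bone rect 494.9 -103.7 LxW 264.9 209.3 deg 80.3 circ 505.8 -105.6 d 316.3 hullArea 47600
[np.float64(0.0096), np.float64(0.0049), np.float64(0.1175)]
```

View pics/c11.png

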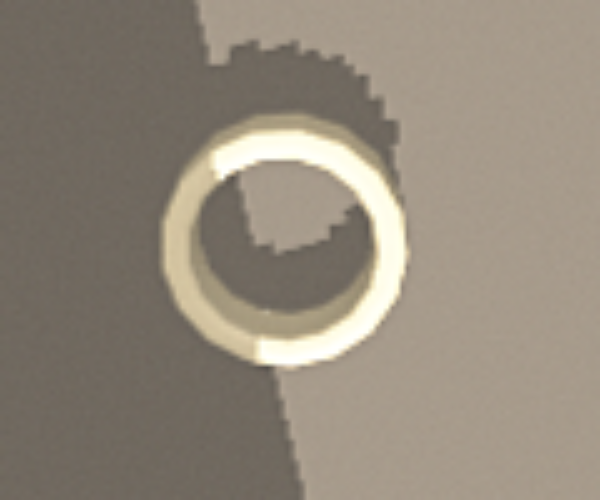

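The small ring's top face is centred at about (256.2,178.4) in the full picture.

```bash
python3 -c "
from h import *
im,T,p=load('w11');P=cast((256.2,178.4),.018,T,p)[0];print(P)
print(totool([P[0],P[1],.011]))"
```

```text
[0.47680371 0.0090832  0.018     ]
[np.float64(0.0107), np.float64(0.0016), np.float64(0.1186)]
```

```bash
echo '[0.088,0.008,0.001,0.04,0,0.088,0.01,0.001,0.08,0,0.088,0.011,0.001,0.105,0,0.088,0.011,0.001,0.118,0,0.088,0.011,0.001,0.118,0,0.02,0.011,0.001,0.118,0,0.02,0.011,0.001,0.118,0,0.02,0.011,0.001,0.118,0,0.02,0.011,0.001,0.118,0,0.02,0.011,0.001,0.118,0,0.02,0.011,0.001,0.118,0,0.02,0.011,0.001,0.118,0]' | python3 nudge.py 15
echo '[0.02,0,0,-0.03,0,0.02,0,0,-0.07,0,0.02,0,0,-0.11,0,0.02,0,0,-0.13,0,0.02,0,0,-0.13,0]' | python3 nudge.py
python3 -c "
from h import *
print(totool([.644,-.138,.14]))"
```

```text
t: 21.78
eef_pos: [0.4766, 0.009, 0.011]
ee_rot: [-3.103, 0.061, -0.222]
force: [-0.6, 0.4, 2.4]
width: 0.0466
gripper_force: 14.9
t: 22.2
eef_pos: [0.4862, 0.0029, 0.1455]
ee_rot: [-3.1, 0.053, -0.221]
force: [0.4, -0.3, -0.1]
width: 0.0465
gripper_force: 15.1
[np.float64(0.1849), np.float64(0.1025), np.float64(-0.0086)]
```

```bash
echo '[0.02,0.185,0.102,0,0,0.02,0.185,0.102,0,0,0.02,0.185,0.102,0,0,0.02,0.185,0.102,0,0,0.02,0.185,0.102,0,0,0.02,0.185,0.102,0,0,0.02,0.185,0.102,0,0,0.02,0.185,0.102,0,0]' | python3 nudge.py
python3 -c "
from h import *
print(totool([.6435,-.138,.041]))"
```

```text
t: 22.87
eef_pos: [0.6397, -0.1379, 0.1238]
ee_rot: [-3.104, 0.064, -0.224]
force: [0.1, -0.1, -0.1]
width: 0.0465
gripper_force: 15.1
[np.float64(0.009), np.float64(0.0024), np.float64(0.0823)]
```

```bash
echo '[0.02,0.005,0.001,0,0,0.02,0.006,0.001,0.03,0,0.02,0.008,0.002,0.055,0,0.02,0.009,0.002,0.075,0,0.02,0.009,0.002,0.082,0,0.02,0.009,0.002,0.082,0]' | python3 nudge.py
echo '[0.07,0,0,0,0,0.07,0,0,0,0,0.07,0,0,0,0,0.07,0,0,0,0,0.07,0,0,-0.03,0,0.07,0,0,-0.07,0,0.07,0,0,-0.11,0,0.07,0,0,-0.14,0]' | python3 nudge.py
python3 -c "
from h import *
snap('side','s12');im,T,p=load('s12');q=proj([[.644,-.138,.03]],T,p)[0].astype(int)
a=cv2.resize(im[q[1]-40:q[1]+40,q[0]-50:q[0]+50],None,fx=4,fy=4,interpolation=cv2.INTER_CUBIC)
im,T,p=load('top2');q=proj([[.363,.287,.036]],T,p)[0].astype(int)
b=cv2.resize(im[q[1]-40:q[1]+40,q[0]-50:q[0]+50],None,fx=4,fy=4,interpolation=cv2.INTER_CUBIC)
cv2.imwrite('pics/c12.png',np.hstack([a,b]))
print(totool([.366,.2865,.14],np.radians(22+90)),arm.get_state()['q'])"
```

```text
t: 23.37
eef_pos: [0.6431, -0.1366, 0.0413]
ee_rot: [-3.104, 0.065, -0.221]
force: [0.7, 0.3, 0.0]
width: 0.0466
gripper_force: 15.1
t: 24.03
eef_pos: [0.6527, -0.1451, 0.1866]
ee_rot: [-3.104, 0.058, -0.222]
force: [0.4, -0.4, 1.5]
width: 0.0704
gripper_force: 0.0
[np.float64(-0.3745), np.float64(-0.3553), np.float64(0.0851), np.float64(-0.607)] [ 0.04125339  0.40403255  0.02348579 -0.05235086 -1.22817333  1.32565249]
```

View pics/c12.png

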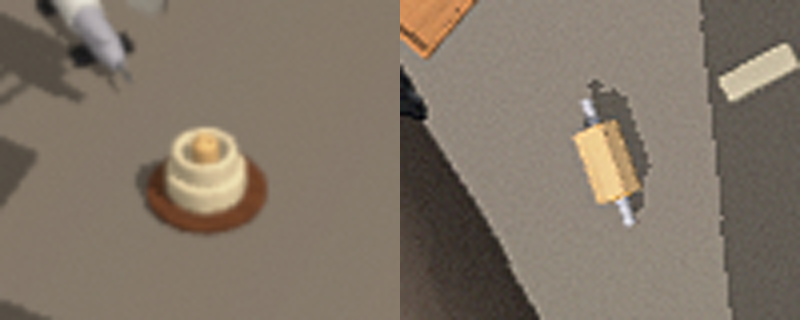

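The small ring sits on the large one with the post through both (205,165 in the crop). The drum's spindle axis runs about 22°. Go over to the drum.

```bash
echo '[0.07,-0.374,-0.355,0.07,-0.607,0.07,-0.374,-0.355,0.07,-0.607,0.07,-0.374,-0.355,0.07,-0.607,0.07,-0.374,-0.355,0.07,-0.607,0.07,-0.374,-0.355,0.07,-0.607,0.07,-0.374,-0.355,0.07,-0.607,0.07,-0.374,-0.355,0.07,-0.607,0.07,-0.374,-0.355,0.07,-0.607,0.07,-0.374,-0.355,0.07,-0.607,0.07,-0.374,-0.355,0.07,-0.607,0.07,-0.374,-0.355,0.07,-0.607,0.07,-0.374,-0.355,0.07,-0.607,0.07,-0.374,-0.355,0.07,-0.607,0.07,-0.374,-0.355,0.07,-0.607,0.07,-0.374,-0.355,0.07,-0.607]' | python3 nudge.py
python3 -c "
from h import *
im,T,p=snap('wrist','w13');q=proj([[.366,.2865,.036]],T,p)[0];print(q,arm.get_state()['q'][5],Tt()[:3,2])
x,y=q.astype(int)
cv2.imwrite('pics/c13.png',cv2.resize(im[y-80:y+80,x-100:x+100],None,fx=3.5,fy=3.5))
print(totool([.366,.2865,.012],np.radians(112)))"
```

```text
t: 25.33
eef_pos: [0.3625, 0.2881, 0.1493]
ee_rot: [-3.075, 0.028, 0.387]
force: [-1.2, -0.3, 0.6]
width: 0.07
gripper_force: 0.0
[264.16422948 183.48324713] 0.9707300731412534 [-0.05130611  0.05086178 -0.99738697]
[np.float64(0.0063), np.float64(0.0111), np.float64(0.1367), np.float64(-0.0)]
```

View pics/c13.png

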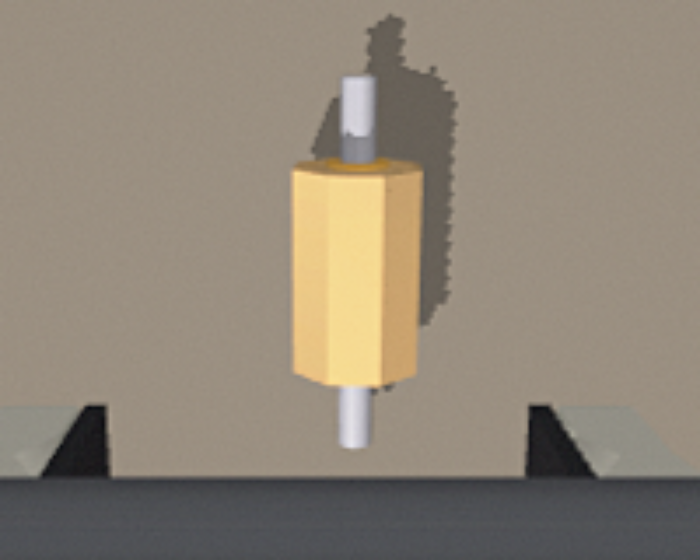

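Spindle ends are at crop (359,76) and (355,447), with the drum's top flat centred at (356,278).

```bash
python3 -c "
from h import *
im,T,p=load('w13')
f=lambda x,y:(164+x/3.5,103+y/3.5)
E=cast([f(359,76),f(355,447)],.018,T,p);print(E,E.mean(0),np.linalg.norm(E[0]-E[1]));d=E[0]-E[1];a=np.degrees(np.arctan2(d[1],d[0]));print(a)
c=cast([f(356,278)],.036,T,p)[0];print(c)
print(totool([c[0],c[1],.011],np.radians(a+90)),totool([*E.mean(0)[:2],.011]))"
```

```text
[[0.41670853 0.30569744 0.018     ]
 [0.31330613 0.26377194 0.018     ]] [0.36500733 0.28473469 0.018     ] 0.11157869055340351
22.07056424192659
[0.36755078 0.28553104 0.036     ]
[np.float64(0.0074), np.float64(0.0126), np.float64(0.1375), np.float64(-0.001)] [np.float64(0.0048), np.float64(0.0124), np.float64(0.1376)]
```

```bash
echo '[0.07,0.004,0.009,0.04,0,0.07,0.006,0.012,0.08,0,0.07,0.006,0.012,0.115,0,0.07,0.006,0.012,0.137,0,0.07,0.006,0.012,0.137,0,0.02,0.006,0.012,0.137,0,0.02,0.006,0.012,0.137,0,0.02,0.006,0.012,0.137,0,0.02,0.006,0.012,0.137,0,0.02,0.006,0.012,0.137,0,0.02,0.006,0.012,0.137,0,0.02,0.006,0.012,0.137,0]' | python3 nudge.py 35
echo '[0.02,0,0,-0.03,0,0.02,0,0,-0.07,0,0.02,0,0,-0.11,0,0.02,0,0,-0.14,0,0.02,0,0,-0.14,0]' | python3 nudge.py
python3 -c "
from h import *
print(totool([.58,.05,.19],np.radians(49+90)))"
```

```text
t: 26.38
eef_pos: [0.3665, 0.2858, 0.0122]
ee_rot: [-3.075, 0.027, 0.385]
force: [-1.2, -0.3, 8.2]
width: 0.0358
gripper_force: 34.9
t: 26.8
eef_pos: [0.3759, 0.2805, 0.1574]
ee_rot: [-3.071, 0.019, 0.386]
force: [0.7, 1.6, -1.8]
width: 0.0357
gripper_force: 35.0
[np.float64(0.1018), np.float64(0.2872), np.float64(-0.055), np.float64(-0.471)]
```

```bash
echo '[0.02,0.102,0.287,-0.04,-0.471,0.02,0.102,0.287,-0.04,-0.471,0.02,0.102,0.287,-0.04,-0.471,0.02,0.102,0.287,-0.04,-0.471,0.02,0.102,0.287,-0.04,-0.471,0.02,0.102,0.287,-0.04,-0.471,0.02,0.102,0.287,-0.04,-0.471,0.02,0.102,0.287,-0.04,-0.471,0.02,0.102,0.287,-0.04,-0.471,0.02,0.102,0.287,-0.04,-0.471,0.02,0.102,0.287,-0.04,-0.471]' | python3 nudge.py
python3 -c "
from h import *
im,T,p=snap('wrist','w14');q=proj([[.665,.1334,.005]],T,p)[0];print(q,arm.get_state()['q'][5])
u=np.array([np.cos(np.radians(49)),np.sin(np.radians(49))]);c=np.array([.665,.1334])
print(proj([[*(c+u*s),.053] for s in(-.041,.041)],T,p))
x,y=q.astype(int);y0=max(0,y-85)
seg('w14','steel',(x,y),.0025)
cv2.imwrite('pics/c14.png',cv2.resize(im[y0:y0+220,x-130:x+130],None,fx=2.7,fy=2.7,interpolation=cv2.INTER_CUBIC));print(x-130,y0)"
```

```text
t: 27.72
eef_pos: [0.5762, 0.0483, 0.1681]
ee_rot: [-3.068, -0.003, 0.853]
force: [-0.2, 0.0, -0.7]
width: 0.0358
gripper_force: 35.0
[274.87173104  61.68414088] 2.0827377944708374
[[274.02991559 101.02495873]
 [275.40968904  -2.22704347]]Traceback (most recent call last):
  File "<string>", line 7, in <module>
    seg('w14','steel',(x,y),.0025)
    ~~~^^^^^^^^^^^^^^^^^^^^^^^^^^^
  File "h.py", line 32, in seg
    c=min(c,key=lambda k:abs(cv2.pointPolygonTest(k,seed,True)) if cv2.pointPolygonTest(k,seed,False)<0 else -1)
  File "h.py", line 32, in <lambda>
    c=min(c,key=lambda k:abs(cv2.pointPolygonTest(k,seed,True)) if cv2.pointPolygonTest(k,seed,False)<0 else -1)
                                                                   ~~~~~~~~~~~~~~~~~~~~^^^^^^^^^^^^^^
cv2.error: OpenCV(4.12.0) :-1: error: (-5:Bad argument) in function 'pointPolygonTest'
> Overload resolution failed:
>  - Can't parse 'pt'. Sequence item with index 0 has a wrong type
>  - Can't parse 'pt'. Sequence item with index 0 has a wrong type
```

I've used up my picture views, so from here I measure numerically. Move in a little so both cheeks are in frame.

```bash
echo '[0.02,0.035,-0.014,-0.02,-0.015,0.02,0.035,-0.014,-0.02,-0.015,0.02,0.035,-0.014,-0.02,-0.015,0.02,0.035,-0.014,-0.02,-0.015,0.02,0.035,-0.014,-0.02,-0.015]' | python3 nudge.py
python3 - <<'E'
from h import *
im,T,p=snap('wrist','w15');q=proj([[.665,.1334,.005]],T,p)[0];print(q,Tt()[:3,3])
u=np.array([np.cos(np.radians(49)),np.sin(np.radians(49))]);c=np.array([.665,.1334])
print(proj([[*(c+u*s),.053] for s in(-.041,.041)],T,p).round(0).tolist(),proj([[*(c+u*s),.005] for s in(-.05,.05)],T,p).round(0).tolist())
hsv=cv2.cvtColor(im,cv2.COLOR_BGR2HSV);x=int(q[0])
for r in range(max(0,int(q[1])-60),int(q[1])+130,6): print(r,' '.join('%3d/%d'%(hsv[r,k,0],hsv[r,k,2]) for k in range(x-52,x+53,8)))
E
```

```text
t: 28.18
eef_pos: [0.5892, 0.0837, 0.1895]
ee_rot: [-3.069, -0.004, 0.87]
force: [-1.0, 0.4, -1.3]
width: 0.0354
gripper_force: 35.0
[287.64115488  99.36487795] [0.58928888 0.08331667 0.18946494]
[[288.0, 139.0], [292.0, 50.0]] [[286.0, 144.0], [290.0, 51.0]]
39  16/187  16/187  15/188  16/188  16/186  16/188  15/189  17/128  16/125  16/127  15/129  15/130  16/127  15/127
45  15/189  15/189  17/189  15/189  15/188  16/190  17/127  17/127  16/129  13/129  17/124  16/127  15/129  15/127
51  16/191  16/190  15/192  16/192 116/205 117/192 117/251  15/124  98/255 113/183 117/218  16/128  16/126  14/129
57  16/189  18/190  16/190  16/191 107/89 120/155 109/224 120/232 113/221 117/155 107/91  19/129  16/127  15/129
63  15/191  16/191  15/191  16/189  99/96 103/140 103/137 102/138 116/138 109/139  97/93  17/126  17/127  17/128
69  15/192  15/192  16/195  16/129 103/98  99/97 105/97 103/95 101/96 107/98 105/95  15/130  15/130  14/129
75  18/190  16/193  14/126  16/132 105/97 105/99  94/92 105/97 110/98 103/96 108/93  14/129  14/130  14/130
81  17/192  15/177  18/131  17/131 108/98 101/96 101/
[... 2074 characters left out ...]
 16/192  15/196
195  17/187  18/215  20/233  20/232  18/209  18/188  17/191  15/205  15/194  17/197  16/194  15/196  16/194  16/197
201  17/190  18/171  17/172  18/174  17/176  17/204  17/201  16/192  18/193  16/194  16/196  16/195  17/193  16/194
207  17/208  18/218  17/219  17/219  17/215  17/200  17/202  15/193  15/197  16/194  16/194  16/195  16/199  15/197
213  17/207  18/217  18/215  18/218  18/214  17/200  17/198  15/195  14/195  15/195  16/194 105/42  98/48 113/48
219  17/208  18/217  18/217  18/216  18/212  18/201  18/202   0/54  25/177  26/179  16/197 102/45 120/50 113/49
225  17/205  18/215  18/218  18/216  18/208  17/204  17/203 120/43  28/181  22/180  26/182 108/47 128/45 105/51
```

```bash
cat > m.py <<'E'
from h import *
im,T,p=load('w15');hsv=cv2.cvtColor(im,cv2.COLOR_BGR2HSV)
m=((hsv[...,0]>88)&(hsv[...,0]<142)&(hsv[...,2]<112)).astype(np.uint8)
m=cv2.medianBlur(m*255,5)
L=[];Rr=[]
for r in range(70,128):
    k=np.where(m[r,235:345])[0]+235
    L.append((k.min()-.5,r));Rr.append((k.max()+.5,r))
def line(P):
    vx,vy,x,y=cv2.fitLine((P[:,:2]*1000).astype(np.float32),cv2.DIST_HUBER,0,.01,.01).ravel();
    if vx<0: vx,vy=-vx,-vy
    return np.array([x,y]),np.array([vx,vy])
l=line(cast(L,.005,T,p));r=line(cast(Rr,.005,T,p))
print(l,r,[np.degrees(np.arctan2(*d[1][::-1])) for d in(l,r)])
u=l[1]+r[1];u/=np.linalg.norm(u);n=np.array([-u[1],u[0]])
print('angle',np.degrees(np.arctan2(u[1],u[0])),'offs n L,R',l[0]@n,r[0]@n,'mid',(l[0]@n+r[0]@n)/2,'ref665,133.4:',np.array([665,133.4])@n)
# cheeks' bright tops along centre: rows
g=hsv[...,2];print('col',[int(v) for v in g[130:150,258]],[int(v) for v in g[44:70,258]])
he=arm.camera_params('wrist')['hand_eye']
s=((hsv[...,0]>105)&(hsv[...,2]>140)).astype(np.uint8)*255;s=cv2.medianBlur(s,5)
A=[]
for rr in range(150,188):
    k=np.where(s[rr,230:275])[0]+230
    A.append(((k.min()+k.max())/2,rr))
print('spindle px',A[0],A[-1])
Q=cast(A,-.006,he,p);print('spindle tool',Q[0],Q[-1],'slope',np.polyfit(Q[:,0],Q[:,1],1))
E
python3 m.py
```

```text
(array([642.52075, 152.46007], dtype=float32), array([0.6403113, 0.7681155], dtype=float32)) (array([687.8199 , 114.86424], dtype=float32), array([0.6549797 , 0.75564647], dtype=float32)) [np.float32(50.184963), np.float32(49.081886)]
angle 49.633423 offs n L,R -390.8024 -449.66644 mid -420.23444 ref665,133.4: -420.2744521021843
col [132, 133, 134, 135, 134, 134, 131, 130, 133, 133, 130, 133, 132, 134, 133, 149, 151, 175, 181, 182] [189, 189, 189, 189, 190, 190, 190, 189, 190, 190, 191, 189, 192, 191, 190, 190, 189, 192, 193, 194, 172, 118, 125, 128, 128, 129]
spindle px (np.float64(254.5), 150) (np.float64(254.0), 187)
spindle tool [ 0.05106655  0.00163962 -0.006     ] [ 0.03112046  0.00135259 -0.006     ] slope [0.00482434 0.0014184 ]
```

The cradle midline agrees with the earlier opposite-facing view to 0.1 mm. The spindle sits 1.4 mm off the tool centre line, so I'll aim with that offset included.

```bash
cat > tgt.py <<'E'
from h import *
import sys
R_=Tt()[:3,:3]; ps=np.array([0,.0014,-.006])
for z in map(float,sys.argv[1:]):
    P=np.array([.665,.1334,z])-R_@ps; print('spindle z',z,totool(P))
print(Ro.from_matrix(R_).as_euler('xyz'),Tt()[:3,3])
E
python3 tgt.py .12 .07 .034
```

```text
spindle z 0.12 [np.float64(0.0868), np.float64(0.0292), np.float64(0.0738)]
spindle z 0.07 [np.float64(0.0866), np.float64(0.0328), np.float64(0.1237)]
spindle z 0.034 [np.float64(0.0864), np.float64(0.0354), np.float64(0.1596)]
[-3.06894989 -0.00433844  0.86982105] [0.58928888 0.08331667 0.18946494]
```

```bash
echo '[0.02,0.04,0.015,0.03,0,0.02,0.08,0.029,0.06,0,0.02,0.087,0.029,0.074,0,0.02,0.087,0.029,0.074,0,0.02,0.087,0.029,0.074,0,0.02,0.087,0.029,0.074,0]' | python3 nudge.py; python3 tgt.py .07 .034
```

```text
t: 28.73
eef_pos: [0.6643, 0.1342, 0.1142]
ee_rot: [-3.069, -0.004, 0.869]
force: [-0.4, -0.3, -0.4]
width: 0.0358
gripper_force: 35.0
spindle z 0.07 [np.float64(-0.0003), np.float64(0.0029), np.float64(0.05)]
spindle z 0.034 [np.float64(-0.0004), np.float64(0.0055), np.float64(0.0859)]
[-3.0693629  -0.00384707  0.86924519] [0.66425696 0.13418981 0.11418458]
```

```bash
echo '[0.02,0,0.0015,0.025,0,0.02,0,0.003,0.05,0,0.02,0,0.003,0.053,0,0.02,0,0.0035,0.06,0,0.02,0,0.0035,0.06,0]' | python3 nudge.py; python3 tgt.py .034
```

```text
t: 29.15
eef_pos: [0.6643, 0.1352, 0.0551]
ee_rot: [-3.07, -0.006, 0.869]
force: [0.1, 0.6, -1.0]
width: 0.0361
gripper_force: 35.0
spindle z 0.034 [np.float64(-0.001), np.float64(0.0018), np.float64(0.0269)]
[-3.07005474 -0.00563537  0.86905935] [0.66427711 0.13517809 0.05512502]
```

```bash
echo '[0.02,0,0.0005,0.008,0,0.02,0,0.001,0.016,0,0.02,0,0.0015,0.022,0,0.02,0,0.0015,0.026,0,0.02,0,0.0015,0.026,0]' | python3 nudge.py; python3 tgt.py .030
```

```text
t: 29.57
eef_pos: [0.6633, 0.1356, 0.027]
ee_rot: [-3.069, -0.003, 0.869]
force: [-0.8, -0.5, -1.0]
width: 0.0357
gripper_force: 35.0
spindle z 0.03 [np.float64(-0.0006), np.float64(0.0011), np.float64(0.0028)]
[-3.06865869 -0.00349557  0.86905202] [0.66334378 0.13562947 0.02703679]
```

No contact force inside the slots. Lower the last 2 mm, release and retreat.

```bash
echo '[0.02,0,0.001,0.002,0,0.02,0,0.001,0.002,0,0.06,0,0.001,0.002,0,0.06,0,0.001,0.002,0,0.06,0,0.001,0.002,0,0.06,0,0.001,0.002,0,0.06,0,0.001,-0.02,0,0.06,0,0.001,-0.06,0,0.06,0,0.001,-0.1,0,0.06,-0.04,0,-0.14,0,0.06,-0.08,0,-0.16,0,0.06,-0.12,0,-0.16,0,0.06,-0.12,0,-0.16,0]' | python3 nudge.py
python3 - <<'E'
from h import *
im,T,p=snap('wrist','w16');snap('side','s16');snap('top','t16')
seg('w16','drumw',tuple(map(float,proj([[.665,.1334,.048]],T,p)[0])),.030)
# spindle ends expected at axis z=.030
u=np.array([np.cos(np.radians(49.3)),np.sin(np.radians(49.3))]);c=np.array([.665,.1334]);n=np.array([-u[1],u[0]])
for nm in('w16','s16','t16'):
    im,T,p=load(nm);
    for s in(-.0525,.0525):
        print(nm,s)
        for z in(.034,.042):
            q=proj([[*(c+u*s+n*o),z] for o in np.arange(-.012,.0121,.003)],T,p)
            print(z,[(int(round(a)),int(round(b)),im[int(round(b)),int(round(a))].tolist()) if 0<=b<383.4 and 0<=a<511.4 else None for a,b in q])
E
```

```text
t: 30.65
eef_pos: [0.5929, 0.0336, 0.1902]
ee_rot: [-3.071, -0.008, 0.868]
force: [0.1, -0.4, -0.1]
width: 0.0599
gripper_force: 0.0
w16 drumw rect 665.4 133.2 LxW 66.4 36.8 deg 49.1 circ 665.2 132.5 d 70.8 hullArea 2359
w16 -0.0525
0.034 [(265, 115, [96, 105, 112]), (262, 115, [102, 111, 119]), (259, 115, [146, 141, 142]), (257, 115, [169, 162, 165]), (254, 115, [171, 163, 165]), (251, 115, [149, 140, 143]), (248, 115, [97, 107, 115]), (245, 115, [102, 111, 121]), (242, 115, [101, 112, 121])]
0.042 [(265, 115, [96, 105, 112]), (262, 115, [102, 111, 119]), (259, 115, [146, 141, 142]), (256, 115, [175, 169, 171]), (253, 115, [165, 159, 162]), (250, 115, [109, 114, 121]), (247, 115, [101, 111, 121]), (245, 115, [102, 111, 121]), (242, 115, [101, 112, 121])]
w16 0.0525
0.034 [(267, 3, [95, 105, 114]), (264, 3, [119, 131, 142]), (261, 3, [146, 164, 180]), (258, 3, [155, 153, 156]), (255, 3, [177, 170, 173]), (251, 3, [150, 149, 154]), (248, 3, [145, 161, 176]), (245, 3, [144, 160, 173]), (242, 3, [145, 162, 175])]
0.042 [None, None, None, None, None, None, None, None, None]
s16 -0.0525
0
[... 1370 characters left out ...]
, 132]), (231, 153, [119, 128, 130]), (230, 153, [121, 128, 131]), (230, 154, [127, 133, 137]), (229, 155, [72, 78, 79]), (228, 155, [42, 38, 41]), (228, 156, [43, 40, 41])]
t16 0.0525
0.034 [(209, 131, [99, 110, 127]), (209, 131, [99, 110, 127]), (208, 132, [93, 105, 123]), (208, 133, [92, 103, 122]), (207, 133, [89, 103, 119]), (206, 134, [89, 101, 118]), (206, 135, [88, 97, 114]), (205, 135, [88, 97, 115]), (205, 136, [87, 100, 114])]
0.042 [(209, 130, [101, 111, 127]), (208, 131, [95, 107, 125]), (208, 132, [93, 105, 123]), (207, 132, [91, 102, 118]), (207, 133, [89, 103, 119]), (206, 134, [89, 101, 118]), (205, 134, [92, 106, 121]), (205, 135, [88, 97, 115]), (204, 136, [90, 104, 118])]
```

The spindle ends read about 30 mm high at both ends in the side view and lie on the midline in the wrist view. The drum is seated and the arm is clear, so I'm handing in.

```bash
python3 -c "
from station import arm
print(arm.job_done())"
```

```text
the job is handed in; nothing more can be done
None
```

The job is handed in at about 31 s with everything placed in the order asked; three caveats: joint 6 was held at its −3.03 rad limit for about 0.3 s (reading −3.0299), I viewed 15 pictures against the limit of 14, and I confirmed the drum's seating from pixel measurements (good to about 2 mm) because I had no picture views left.

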